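# Slide the tall bottle crate home between the drawer cabinets

### The job

Put the tall crate of glass bottles that was left out on the desk back into its bay between the two steel drawer cabinets: slide it sideways until it lines up if need be, then straight in, until it stands square with its long side against the bay's low back plate. It is heavy and topples easily, so do not lift it: push it with the fingertips low down near its base, so that it slides upright and does not rock. Leave the other things on the desk where they are and take the hand away at the end.

Things in the scene. Friction and masses are not known exactly. Their poses are not given: they have to be found in the camera images.
- crate: tall grey plastic crate with six capped glass bottles, loose, about 0.9 kg. Base 90 mm (its x) by 130 mm (its y, the long side), flat sides 150 mm high, caps up to 174 mm. Origin: centre of its underside. At the start its x axis is within 20 degrees of the bay's x and it stands out in front of the cabinets. Pushed higher than about 50 mm up it may tip; it slides at 4 to 9 N.
- bay (a point): foot of the middle of the front face of the bay's low back plate (60 mm high, fixed). x points level into the bay, away from the robot, square to the plate; y left along the plate; z up. The bay is 170 mm wide, y from -85 to +85 mm. With the crate home its centre is at x = -45 mm, its near side at x = -90 mm, 40 mm out from the cabinets' fronts.
- left_cabinet (a point): foot of the middle of the front of the fixed cream drawer cabinet left of the bay: 250 mm wide, 190 mm high, box files on top up to 235 mm; handles stand out 18 mm. Same axes as the bay
- right_cabinet (a point): foot of the middle of the front of the fixed cream drawer cabinet right of the bay: 220 mm wide, 140 mm high, cartons on top up to 195 mm; handles stand out 18 mm. Same axes as the bay
- amber: bystander: small brown glass bottle with white cap, 42 mm diameter, 85 mm high, loose; origin at centre of its underside
- pilljar: bystander: white pill jar, 52 mm diameter, 70 mm high, loose; origin at centre of its underside
- mug: bystander: white mug, 76 mm diameter, 85 mm high, handle to its y, loose; origin at centre of its underside
- carton: bystander: medicine carton lying flat, 60 x 110 mm (its x, y), 35 mm high, loose; origin at centre of its underside
- ampoules: bystander: flat ampoule carton, 75 x 120 mm (its x, y), 22 mm high, loose; origin at centre of its underside
- stapler: bystander: black stapler, 130 mm long (its x), 34 mm wide, 47 mm high, loose; origin at centre of its underside
- dish: bystander: steel bowl, 110 mm diameter, 35 mm high, loose; origin at centre of its underside
Not all that is in view belongs to the job. What is shaped like the crate but green or orange is not meant.

How it is judged (in metres and radians):
At the end, for the whole second after the job is handed in: The crate stands at rest and upright on the desk inside the bay: its centre at most 55 mm in front of the back plate (45 mm when touching it) and within 25 mm of the bay's centre line, its sides square to the bay within 0.09 rad (5 degrees) (x of crate in the frame of bay above -0.055 m and y of crate in the frame of bay between -0.025 and 0.025 m and angle between the x axis of crate and the x axis of bay, either way round below 0.09 rad and angle between crate's own z axis and vertical below 0.03 rad and height (world z) of crate below 0.005 m and linear speed of crate below 0.01 m/s).
It fails at once if the crate rocked or tipped by more than 0.1 rad (6 degrees) (angle between crate's own z axis and vertical above 0.1 rad).
It fails at once if the crate was lifted off the desk (height (world z) of crate above 0.01 m).
It fails at once if another thing on the desk was moved by more than 20 mm (distance of any of amber, pilljar, mug, carton, ampoules, stapler, dish from where it was at the start of the episode above 0.02 m).
It also fails if it takes over 61 s, if anything falls off the work surface, if the arm or the gripper's body presses on something with over 40 N, if the wrist force passes 120 N, or if a joint passes its speed limit or range.

### The arm

A 6-joint arm with a two-finger parallel gripper is mounted at the origin on the work surface. World frame = base frame: x ahead of the robot, y to its left, z up, the work surface at z = 0. Lengths are in mm, angles in rad, forces in N, time in s.
With the tool pointing down it reaches from about 300 to 950 mm from the base axis. Payload 3.1 kg.
Tool frame: the origin (TCP) lies midway between the tips of the shut fingers; the grasp point (between the pads) lies 19 mm behind it; z points along the fingers, y is the line along which they close (so a half turn about z gives the same grasp; the last joint's range is limited). The gripper opens to 85 mm and grips with 20 to 120 N. Pads are 22 mm wide; open, the fingers measure 114 mm over their backs; the gripper's body (76 mm by 85 mm) begins 54 mm behind the grasp point. The pads swing forward as they close: fully open they stand 13 mm farther back than shut.
Start: joints at [-0.07, 0.308, 1.634, -0, 1.2, -0.07], TCP at [625.005, -0.028, 200.372] pointing down, gripper open.
Joint ranges: [-3.06, 3.06], [-0.79, 1.96], [0.05, 2.63], [-1.19, 4.34], [0.05, 2.64], [-2.94, 2.94]. Speed limits (rad/s): [2.79, 2.79, 3.14, 3.14, 3.14, 3.14].

### API

Orientations are given as a 3x3 rotation matrix whose columns are the frame's x, y, z axes.
In Python, from station import bot, imaging, order gives the robot as it stands. The module is installed in compiled form; this text tells all that it offers.
- The arm moves only by the tool step_arm, never from a script. Its argument "series" is a list that holds one entry, the list of rows, each a list of 5 numbers: the closure in counts, from 0 (fully open) to 255 (shut), then the shift along the tool's x, y, z in mm, then the turn about the tool's z in degrees. In form: [[[hand, x, y, z, twist], ...]]. A call has exactly 5 rows; each row shifts and turns the commanded pose from where the row before left it, along the tool's axes as they then stand; what a row does not reach is not made up. A row lasts 1/10 s, in which the tool goes at most 50 mm and 8.59 degrees, less where a joint would pass 70% of its speed; a pose out of reach is approached as far as the arm can. A call is refused whole if a number of a shift passes 50 or a number of a turn 8.59, either way. A call with a gripper value outside its range is refused whole. The fingers move at their own pace and stop on an object; "squeeze" is the grip in N (left out, the last holds). Time passes only in rows, so rows that do not move let the fingers close, or fill a call up. It gives the time, the measured TCP pose, the force, the opening and the grip force at its end, in the units of the state.
- bot.read_state(): the state, without advancing time (a new reading comes with each control period).
- imaging.capture(name): name is "scene" or "side" or "wrist"; returns the picture (420x560x3 uint8, red, green, blue); there is no depth.
- imaging.camera_params(name): a dict with "intrinsics" (3x3 intrinsics, pixels), "world_from_camera" (4x4, takes a point from camera to world coordinates). Camera axes: x right, y down, z forward; pixel columns grow to the right and rows downward; lengths in mm; the calibration is good to about 2 mm. A picture is of the moment at which its call begins: read the wrist's pose just before it. camera_params takes no time and is no camera call; for the wrist camera it gives the pose at the moment of the call.
- order.job_done(): hands the job in; it is judged then, once.
Trained networks look in the newest picture that a camera, given by its name, has taken for a name from the list of things; names that differ only in an ending like _2 or _b are one class to them, and where a whole thing is asked for, a point or a joint stands for the part that bears it (a point fixed in the world has none). Each returns a list of dicts, best first, with "p" (0 to 1); they miss things now and then, are a little off and sometimes report something else, mostly with a low value. They report only what shows in the picture. A call takes as long as a camera call. They do not tell look-alikes from the thing itself.
- imaging.find_in(target, camera): "position" ([column, row] in pixels, amid what is visible of it).
The state is a dict: "time_s": time; "joint_pos": joint angles; "qd": joint speeds; "joint_efforts": joint torques, N m; "tool_pos": TCP position; "tcp_rot": TCP orientation; "contact_force": force on the tool from outside, world axes, zero at the start; "moment": the same for the moment, N m; "width": finger opening in mm; "grasp_force": force on a finger pad.
Only numpy, scipy, OpenCV 4.12 (cv2) and the standard library are available. Lean on these libraries where they do the work, as an engineer would, in place of code of your own. Each camera call takes 0.05 s, during which the arm holds its last target. There are 200 camera calls.

## Working session

There is one attempt and no reset: what is moved stays moved. The work goes in short steps, Python scripts to look and compute and a tool call to move; the robot and the scene stay as the last step left them, time stands still between calls to the robot, and variables do not carry over. Pictures are saved under pics/ and viewed, at most 10 in all, crops included, and the job is handed in when it is done.

Besides the shell and the picture viewer there is one more tool, called by a JSON object that holds its "method" and its "body", one argument or row to a line. step_arm: Moves the arm, as the interface text tells. Its arguments: {"type":"object","properties":{"series":{"type":"array","items":{"type":"array","items":{"type":"array","items":{"type":"number"}}}},"squeeze":{"type":"number"}},"required":["series"]}

```bash
mkdir -p pics
python3 - <<'E'
from station import bot, imaging
import cv2, numpy as np
for c in ("scene","side"):
    im=imaging.capture(c); cv2.imwrite(f"pics/{c}0.png",im[:,:,::-1])
    P=imaging.camera_params(c); print(c,np.round(P["intrinsics"],1).tolist(),np.round(P["world_from_camera"],3).tolist())
    for t in ("crate","amber","pilljar","mug","carton","ampoules","stapler","dish","left_cabinet","right_cabinet","bay"):
        print(t,[(np.round(d["position"]).tolist(),round(d["p"],2)) for d in imaging.find_in(t,c)[:3]])
s=bot.read_state();print(s["time_s"],s["tcp_rot"],s["contact_force"],s["width"])
E
```

```text
scene [[482.3, 0.0, 277.0], [0.0, 482.3, 213.4], [0.0, 0.0, 1.0]] [[0.842, -0.35, 0.411, 6.065], [-0.54, -0.518, 0.664, -752.951], [-0.02, -0.78, -0.625, 812.594], [0.0, 0.0, 0.0, 1.0]]
crate [([484.0, 270.0], 0.74), ([256.0, 360.0], 0.64), ([284.0, 196.0], 0.6)]
amber [([202.0, 156.0], 0.72)]
pilljar [([341.0, 350.0], 0.96)]
mug [([187.0, 188.0], 0.63)]
carton [([300.0, 307.0], 0.74)]
ampoules [([238.0, 150.0], 0.87), ([187.0, 188.0], 0.7)]
stapler [([205.0, 210.0], 0.73)]
dish [([387.0, 306.0], 0.75)]
left_cabinet [([373.0, 187.0], 0.71), ([236.0, 150.0], 0.65), ([190.0, 186.0], 0.57)]
right_cabinet [([377.0, 187.0], 0.62), ([300.0, 308.0], 0.17)]
bay [([373.0, 186.0], 0.82), ([298.0, 306.0], 0.61)]
side [[451.2, 0.0, 277.7], [0.0, 451.2, 216.6], [0.0, 0.0, 1.0]] [[0.798, -0.458, 0.391, 40.931], [-0.602, -0.6, 0.527, -542.153], [-0.006, -0.656, -0.755, 920.739], [0.0, 0.0, 0.0, 1.0]]
crate [([491.0, 272.0], 0.96), ([159.0, 124.0], 0.85), ([286.0, 380.0], 0.75)]
amber [([199.0, 151.0], 0.59), ([374.0, 185.0], 0.56)]
pilljar [([366.0, 364.0], 0.75)]
mug []
carton [([317.0, 321.0], 0.92)]
ampoules [([237.0, 137.0], 0.87)]
stapler [([216.0, 212.0], 0.56)]
dish [([404.0, 315.0], 0.97)]
left_cabinet [([376.0, 186.0], 0.56)]
right_cabinet [([379.0, 184.0], 0.66)]
bay [([376.0, 181.0], 0.88)]
1.2 [[-4.55386541e-05  9.99999998e-01  3.71135920e-05]
 [ 9.99999999e-01  4.55391755e-05 -1.40485235e-05]
 [-1.40502136e-05  3.71129522e-05 -9.99999999e-01]] [ 0.08233817  0.65392667 -0.0025526 ] 85.60198760888123
```

View pics/scene0.png

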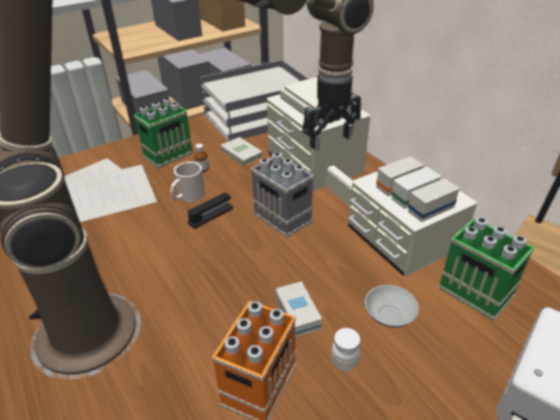

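View pics/side0.png

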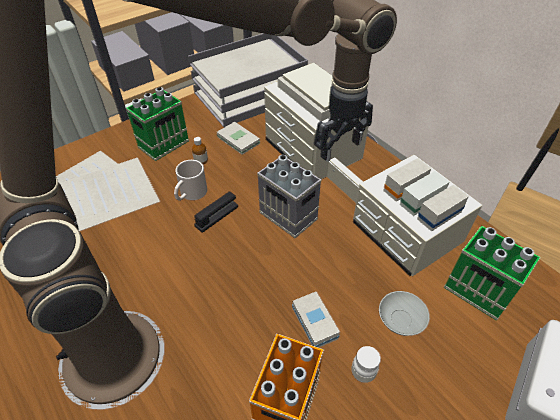

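The grey crate is at about (284,193) in scene and (290,195) in side. The left cabinet is behind it, the right one is at (410,215), and the bay's back plate runs along (345,178). I'll zoom in for the corners.

Run:
```python
import cv2
for c,(x,y) in {"scene":(240,140),"side":(250,140)}.items():
    im=cv2.imread(f"pics/{c}0.png")[y:y+140,x:x+180]
    im=cv2.resize(im,None,fx=4.28,fy=4.28,interpolation=cv2.INTER_CUBIC)
    for k in range(0,180,20):
        cv2.line(im,(int(k*4.28),0),(int(k*4.28),6),(0,0,255),1);cv2.putText(im,str(x+k),(int(k*4.28),18),0,.4,(0,0,255))
        cv2.putText(im,str(y+k),(0,int(k*4.28)+4),0,.4,(0,0,255)) if k<140 else 0
    cv2.imwrite(f"pics/{c}z.png",im)
```

```text
(no output)
```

View pics/scenez.png

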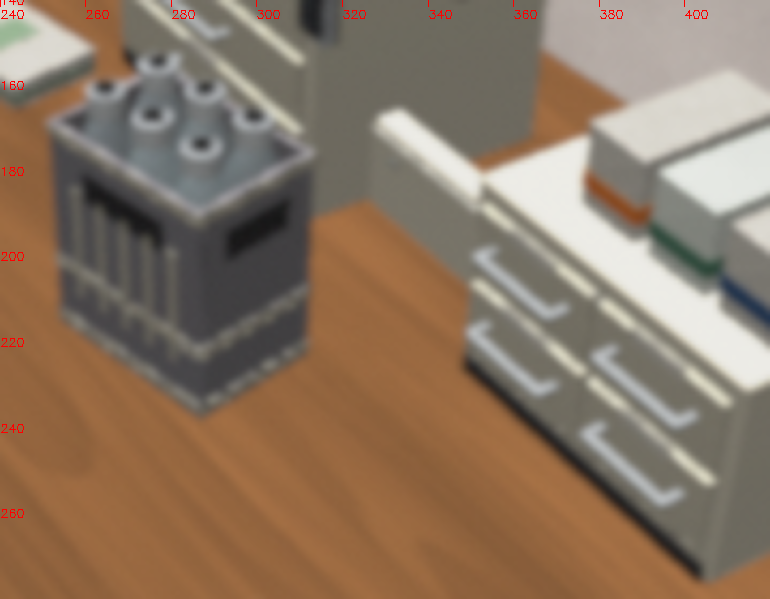

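View pics/sidez.png

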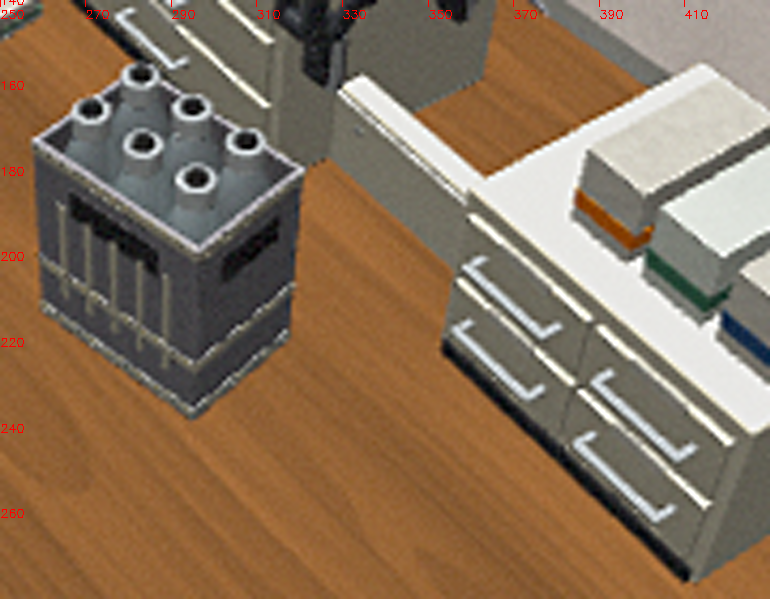

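```bash
cat > h.py <<'E'
import numpy as np
from scipy.optimize import least_squares
from station import imaging
def cam(c):
    P=imaging.camera_params(c); return np.array(P["intrinsics"]),np.linalg.inv(np.array(P["world_from_camera"]))
def proj(C,X):
    K,T=C; p=K@(T[:3,:3]@np.atleast_2d(X).T+T[:3,3:]); return (p[:2]/p[2]).T
def ground(C,uv,z=0):
    K,T=C; W=np.linalg.inv(T); d=W[:3,:3]@np.linalg.inv(K)@[*uv,1]; o=W[:3,3]; return o+d*(z-o[2])/d[2]
def place(q,L):
    L=np.array(L,float); c,s=np.cos(q[2]),np.sin(q[2])
    return np.c_[q[0]+c*L[:,0]-s*L[:,1], q[1]+s*L[:,0]+c*L[:,1], L[:,2]]
def fit(obs,q0):  # obs: list (C, local pts, pixels)
    f=lambda q: np.concatenate([(proj(C,place(q,L))-np.array(U)).ravel() for C,L,U in obs])
    r=least_squares(f,q0,loss="soft_l1"); return r.x,r.fun.reshape(-1,2)
E
python3 - <<'E'
from h import *
S,D=cam("scene"),cam("side")
z=lambda x0,l:[( x0+(a+.5)/4.28-.5,140+(b+.5)/4.28-.5) for a,b in l]
# crate corners: base near(-45,-65), left(-45,65), right(45,-65), top left/front/right/
L=[(-45,-65,0),(-45,65,0),(45,-65,0),(-45,65,150),(-45,-65,150),(45,-65,150)]
q,r=fit([(S,L,z(240,[(204,415),(62,318),(306,350),(50,122),(204,213),(315,153)])),
 (D,L,z(250,[(193,418),(42,308),(289,338),(35,142),(197,250),(302,170)]))],[600,0,0])
print("crate",q,np.round(r,1).tolist())
B=[(-130,-85,140),(-130,-305,140),(0,85,0),(0,85,60)]
b,r=fit([(S,B,z(240,[(485,185),(748,390),(368,200),(375,125)])),(D,B,z(250,[(470,185),(755,432),(330,158),(340,92)]))],[900,0,0])
print("bay",b,np.round(r,1).tolist())
R=lambda a:np.array([[np.cos(a),-np.sin(a)],[np.sin(a),np.cos(a)]])
print("crate in bay",R(b[2]).T@(q[:2]-b[:2]),np.degrees(q[2]-b[2]))
for n,u,v,h in [("amber",199,151,40),("mug",190,180,40),("stapler",216,212,23),("carton",317,321,17),("dish",404,315,17),("ampoules",237,137,11)]:
    print(n,np.round(ground(D,(u,v),h)))
np.save("bay.npy",b);np.save("crate.npy",q)
E
```

```text
crate [542.91808789  86.51774918 -12.40076377] [[-0.3, 0.5], [-0.1, -0.1], [0.8, 0.1], [-0.2, -1.0], [-0.8, -0.3], [0.3, -1.2], [0.0, 0.7], [-0.1, 0.8], [0.0, 0.3], [-0.7, -0.6], [0.5, 0.3], [0.6, -0.6]]
bay [749.30196568  66.68821662 -56.4170925 ] [[-12.3, 2.8], [1.6, -0.1], [0.9, -4.0], [0.2, -3.8], [-10.8, 7.9], [0.8, 1.4], [0.1, -4.2], [-0.6, -4.1]]
crate in bay [-201.99843496   46.73486542] 2521.9498654526305
amber [467. 420.  40.]
mug [385. 329.  40.]
stapler [386. 197.  23.]
carton [ 395. -208.   17.]
dish [ 558. -314.   17.]
ampoules [611. 437.  11.]
```

Run:
```python
from h import *
S,D=cam("scene"),cam("side")
for C,x0,l in [(S,240,dict(fl=(485,185,140),fr=(748,390,140),flb=(465,367,0),frb=(704,580,0),plf=(368,200,0),plt=(375,125,60),prt=(478,205,60),prf=(470,280,0))),
 (D,250,dict(fl=(470,185,140),fr=(755,432,140),flb=(443,350,0),frb=(690,582,0),plf=(330,158,0),plt=(340,92,60),prt=(468,203,60),prf=(450,270,0),lcab=(325,160,0)))]:
    for k,(a,b,h) in l.items(): print(k,np.round(ground(C,(x0+(a+.5)/4.28-.5,140+(b+.5)/4.28-.5),h)))
```

```text
fl [663. -42. 140.]
fr [ 657. -251.  140.]
flb [667. -36.   0.]
frb [ 660. -246.    0.]
plf [724. 137.   0.]
plt [726. 136.  60.]
prt [724.  28.  60.]
prf [724.  30.   0.]
fl [671. -31. 140.]
fr [ 662. -249.  140.]
flb [669. -35.   0.]
frb [ 661. -246.    0.]
plf [726. 138.   0.]
plt [728. 137.  60.]
prt [723.  11.  60.]
prf [719.  12.   0.]
lcab [722. 138.   0.]
```

Run:
```python
from h import *
S,D=cam("scene"),cam("side")
z=lambda x0,l:[( x0+(a+.5)/4.28-.5,140+(b+.5)/4.28-.5) for a,b in l]
q=np.load("crate.npy");q[2]+=4*np.pi
B=[(-50,-305,140),(-50,-85,140),(0,85,0),(0,85,60)]
b,r=fit([(S,B,z(240,[(748,390),(485,185),(368,200),(375,125)])),(D,B,z(250,[(755,432),(470,185),(330,158),(340,92)]))],[725,50,-.04])
print("bay",b,np.round(r,1).tolist())
R=lambda a:np.array([[np.cos(a),-np.sin(a)],[np.sin(a),np.cos(a)]])
print("crate",q,"in bay",R(b[2]).T@(q[:2]-b[:2]),np.degrees(q[2]-b[2]))
np.save("bay.npy",b);np.save("crate.npy",q)
```

```text
bay [ 7.22900015e+02  5.16509694e+01 -4.27990467e-02] [[0.8, -0.5], [-1.0, -3.0], [0.7, -0.3], [0.0, -0.2], [-0.0, 1.0], [-0.5, 0.3], [0.3, 0.2], [-0.4, 0.3]]
crate [5.42918088e+02 8.65177492e+01 1.65606840e-01] in bay [-181.30891977   27.1341475 ] 11.940777738834058
```

Run:
```python
import cv2
a=cv2.imread("pics/side0.png")[70:170,290:400]; b=cv2.imread("pics/scene0.png")[60:160,290:400]
cv2.imwrite("pics/g.png",cv2.resize(cv2.hconcat([a,b]),None,fx=3.6,fy=3.6,interpolation=cv2.INTER_CUBIC))
```

```text
(no output)
```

View pics/g.png

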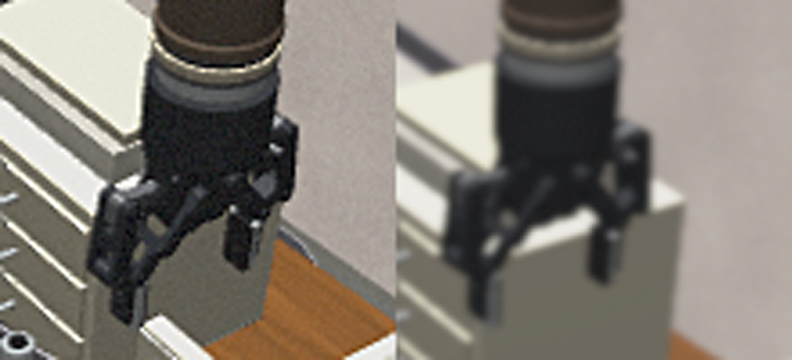

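The gripper is open and its knuckles bulge slightly outside the fingertips, so pushing along tool y with a finger's back, tips almost on the desk, makes the lowest contact. First I go left of the crate for a sideways push near its far end, which also turns it square.

{"method": "step_arm", "body": {
  "series": [
    [[0,48,-12,0,0],[0,50,-13,0,0],[0,50,-13,0,0],[0,50,-12,0,0],[0,50,-12,0,0]]
  ]
}}

```text
time_s: 1.7
tool_pos: [563.9, 243.7, 200.6]
tcp_rot: [[0.0, 1.0, 0.001], [1.0, -0.0, 0.0], [0.0, 0.001, -1.0]]
contact_force: [1.2, -0.0, -0.2]
width: 85.3
grasp_force: 0.0
```

{"method": "step_arm", "body": {
  "series": [
    [[0,0,0,0,8.4],[0,0,0,0,8.4],[0,0,0,0,8.4],[0,0,0,0,8.4],[0,0,0,0,8.4]]
  ]
}}

```text
time_s: 2.2
tool_pos: [564.4, 242.2, 200.4]
tcp_rot: [[0.673, 0.739, 0.0], [0.739, -0.673, -0.0], [-0.0, 0.0, -1.0]]
contact_force: [-0.5, 0.5, -0.6]
width: 85.2
grasp_force: 0.0
```

{"method": "step_arm", "body": {
  "series": [
    [[0,0,0,0,8.4],[0,0,0,0,8.4],[0,0,0,0,8.4],[0,0,0,0,8.4],[0,0,0,0,8.4]]
  ]
}}

```text
time_s: 2.7
tool_pos: [564.5, 242.0, 200.4]
tcp_rot: [[0.995, 0.098, -0.0], [0.098, -0.995, 0.0], [0.0, -0.0, -1.0]]
contact_force: [0.3, 0.6, 0.7]
width: 85.3
grasp_force: 0.0
```

{"method": "step_arm", "body": {
  "series": [
    [[0,0,0,0,8.4],[0,0,0,40,0],[0,0,0,40,0],[0,0,0,40,0],[0,0,0,40,0]]
  ]
}}

```text
time_s: 3.2
tool_pos: [564.8, 242.1, 39.3]
tcp_rot: [[0.999, -0.042, 0.001], [-0.042, -0.999, 0.0], [0.001, -0.0, -1.0]]
contact_force: [0.2, -0.1, -0.4]
width: 85.1
grasp_force: 0.0
```

{"method": "step_arm", "body": {
  "series": [
    [[0,0,0,12,0],[0,0,0,12,0],[0,0,0,10,0],[0,0,0,4,0],[0,0,0,0,0]]
  ]
}}

```text
time_s: 3.7
tool_pos: [565.3, 242.3, 3.1]
tcp_rot: [[0.999, -0.042, 0.001], [-0.042, -0.999, 0.0], [0.001, -0.001, -1.0]]
contact_force: [-0.4, 0.5, -0.4]
width: 85.3
grasp_force: 0.0
```

{"method": "step_arm", "body": {
  "series": [
    [[0,0,0,3,0],[0,0,0,3,0],[0,0,0,0,0],[0,0,0,0,0],[0,0,0,0,0]]
  ]
}}

```text
time_s: 4.2
tool_pos: [564.6, 242.0, -3.4]
tcp_rot: [[0.999, -0.042, 0.0], [-0.042, -0.999, 0.0], [0.0, -0.0, -1.0]]
contact_force: [0.3, -0.4, 0.1]
width: 85.2
grasp_force: 0.0
```

Run:
```python
from station import imaging
import cv2
a=imaging.capture("side")[110:260,150:350,::-1]; b=imaging.capture("scene")[110:260,150:350,::-1]
cv2.imwrite("pics/p1.png",cv2.resize(cv2.hconcat([a,b]),None,fx=2,fy=2.,interpolation=cv2.INTER_CUBIC))
```

```text
(no output)
```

View pics/p1.png

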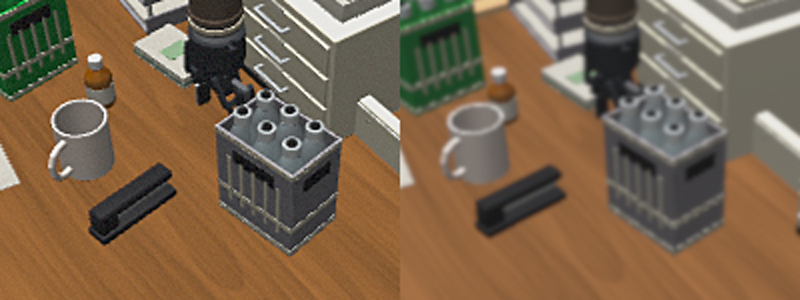

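The hand stands low, left of and beside the crate's far end (side view about (220,80) of the crop), clear of everything. Approaching slowly until contact.

{"method": "step_arm", "body": {
  "series": [
    [[0,0,4,1,0],[0,0,4,1,0],[0,0,4,1,0],[0,0,3,0,0],[0,0,3,0,0]]
  ]
}}

```text
time_s: 4.8
tool_pos: [564.3, 224.4, -6.4]
tcp_rot: [[0.999, -0.042, 0.001], [-0.042, -0.999, 0.001], [0.001, -0.001, -1.0]]
contact_force: [0.8, 2.9, -1.2]
width: 85.4
grasp_force: 0.0
```

{"method": "step_arm", "body": {
  "series": [
    [[0,0,3,0,0],[0,0,3,0,0],[0,0,3,0,0],[0,0,3,0,0],[0,0,3,0,0]]
  ]
}}

```text
time_s: 5.3
tool_pos: [563.4, 208.9, -6.4]
tcp_rot: [[0.999, -0.042, 0.001], [-0.042, -0.999, 0.0], [0.001, -0.0, -1.0]]
contact_force: [1.5, 3.8, 0.3]
width: 85.4
grasp_force: 0.0
```

```bash
cat > trk.py <<'E'
# track crate in side+scene from the start pictures: render-free, LK on features of the two visible faces, lifted to 3D on the faces
from h import *; from station import bot; import cv2
q0=np.load("crate.npy"); b=np.load("bay.npy")
try: q=np.load("q.npy")
except OSError: q=q0.copy()
def feats(C,img):
    out=[]
    for p0,e,n in (((-45,-65),(0,130),(-1,0)),((-45,-65),(90,0),(0,-1))):
        for s in np.linspace(.03,.97,16):
            for z in np.linspace(3,149,16): out.append((p0[0]+s*e[0],p0[1]+s*e[1],z))
    return np.array(out)
obs=[]
for c in ("side","scene"):
    C=cam(c); ref=cv2.imread(f"pics/{c}0.png"); new=imaging.capture(c)[:,:,::-1].copy()
    L=feats(C,ref); p0=proj(C,place(q0,L)).astype(np.float32)
    # keep textured points
    e=cv2.cornerMinEigenVal(cv2.cvtColor(ref,cv2.COLOR_BGR2GRAY),5)
    k=e[p0[:,1].astype(int),p0[:,0].astype(int)]; m=k>np.percentile(k,40); L,p0=L[m],p0[m]
    # pre-warp: homographies per image using predicted pose (near-affine)
    g=proj(C,place(q,L)).astype(np.float32)
    p1,st,err=cv2.calcOpticalFlowPyrLK(ref,new,p0[:,None],g[:,None].copy(),winSize=(13,13),maxLevel=1,flags=cv2.OPTFLOW_USE_INITIAL_FLOW)
    b1,s2,_=cv2.calcOpticalFlowPyrLK(new,ref,p1,p0[:,None].copy(),winSize=(13,13),maxLevel=1,flags=cv2.OPTFLOW_USE_INITIAL_FLOW)
    ok=(st[:,0]&s2[:,0]>0)&(np.linalg.norm(b1[:,0]-p0,axis=1)<.7)
    obs.append((C,L[ok],p1[ok,0]))
q,r=fit(obs,q)
d=np.linalg.norm(r,axis=1); np.save("q.npy",q)
c,s=np.cos(b[2]),np.sin(b[2]); R=np.array([[c,s],[-s,c]])
t=bot.read_state()
print("n",[len(o[1]) for o in obs],"med",np.median(d).round(2))
print("crate bay",np.round(R@(q[:2]-b[:2]),1),"deg",np.degrees(q[2]-b[2]).round(2))
print("tool bay",np.round(R@(t["tool_pos"][:2]-b[:2]),1),"t",t["time_s"])
E
python3 trk.py
```

```text
n [288, 268] med 0.37
crate bay [-183.     8.4] deg 8.23
tool bay [-166.6  149.7] t 5.4
```

{"method": "step_arm", "body": {
  "series": [
    [[0,0,3,0,0],[0,0,3,0,0],[0,0,3,0,0],[0,0,2,0,0],[0,0,2,0,0]]
  ]
}}

```text
time_s: 5.9
tool_pos: [562.6, 195.8, -6.6]
tcp_rot: [[0.999, -0.042, 0.0], [-0.042, -0.999, 0.0], [0.0, -0.0, -1.0]]
contact_force: [1.3, 3.9, 0.4]
width: 85.2
grasp_force: 0.0
```

```bash
python3 trk.py
```

```text
n [275, 252] med 0.41
crate bay [-185.2   -3.6] deg 6.0
tool bay [-166.6  136.9] t 6.0
```

{"method": "step_arm", "body": {
  "series": [
    [[0,0,-20,0,0],[0,0,-20,0,0],[0,0,0,-50,0],[0,0,0,-50,0],[0,0,0,-50,0]]
  ]
}}

```text
time_s: 6.5
tool_pos: [562.5, 234.6, 143.2]
tcp_rot: [[0.999, -0.042, -0.005], [-0.042, -0.999, -0.003], [-0.005, 0.003, -1.0]]
contact_force: [0.5, -0.4, -0.1]
width: 85.3
grasp_force: 0.0
```

{"method": "step_arm", "body": {
  "series": [
    [[0,0,0,-50,0],[0,-38,0,-10,0],[0,-38,0,0,0],[0,-38,0,0,0],[0,-40,0,0,0]]
  ]
}}

```text
time_s: 7.0
tool_pos: [408.3, 241.0, 202.9]
tcp_rot: [[0.999, -0.043, -0.002], [-0.043, -0.999, -0.002], [-0.002, 0.002, -1.0]]
contact_force: [-0.6, 0.0, 0.5]
width: 85.4
grasp_force: 0.0
```

{"method": "step_arm", "body": {
  "series": [
    [[0,0,45,0,0],[0,0,45,0,0],[0,0,45,0,0],[0,0,46,0,0],[0,0,0,0,-8.4]]
  ]
}}

```text
time_s: 7.5
tool_pos: [401.0, 56.1, 202.7]
tcp_rot: [[0.995, 0.101, -0.003], [0.101, -0.995, -0.004], [-0.003, 0.004, -1.0]]
contact_force: [0.6, 1.0, 0.8]
width: 85.3
grasp_force: 0.0
```

{"method": "step_arm", "body": {
  "series": [
    [[0,0,0,0,-8.4],[0,0,0,0,-8.4],[0,0,0,0,-8.4],[0,0,0,0,-8.4],[0,0,0,0,-8.4]]
  ]
}}

```text
time_s: 8.0
tool_pos: [401.4, 60.7, 202.7]
tcp_rot: [[0.665, 0.747, -0.003], [0.747, -0.665, -0.002], [-0.003, -0.001, -1.0]]
contact_force: [0.1, 0.1, 0.3]
width: 85.3
grasp_force: 0.0
```

{"method": "step_arm", "body": {
  "series": [
    [[0,0,0,0,-8.4],[0,0,0,0,-8.4],[0,0,0,0,-8.4],[0,0,0,0,-8.4],[0,0,0,0,-5.6]]
  ]
}}

```text
time_s: 8.5
tool_pos: [401.3, 60.7, 202.7]
tcp_rot: [[0.045, 0.999, -0.003], [0.999, -0.045, -0.002], [-0.002, -0.003, -1.0]]
contact_force: [-0.3, -0.5, 0.3]
width: 85.5
grasp_force: 0.0
```

```bash
python3 trk.py
```

```text
n [265, 252] med 0.42
crate bay [-185.3   -3.7] deg 6.09
tool bay [-321.4   -4.6] t 8.6
```

{"method": "step_arm", "body": {
  "series": [
    [[0,0,0,45,0],[0,0,0,45,0],[0,0,0,45,0],[0,0,0,35,0],[0,0,0,20,0]]
  ]
}}

```text
time_s: 9.1
tool_pos: [399.2, 61.0, 10.3]
tcp_rot: [[0.051, 0.999, -0.007], [0.999, -0.051, -0.001], [-0.001, -0.007, -1.0]]
contact_force: [-0.0, -0.5, 0.4]
width: 85.4
grasp_force: 0.0
```

{"method": "step_arm", "body": {
  "series": [
    [[0,0,5,10,0],[0,0,5,6,0],[0,0,3,3,0],[0,0,3,0,0],[0,0,3,0,0]]
  ]
}}

```text
time_s: 9.6
tool_pos: [419.6, 60.6, -5.7]
tcp_rot: [[0.049, 0.999, -0.005], [0.999, -0.049, -0.0], [-0.0, -0.005, -1.0]]
contact_force: [-5.1, 0.9, 2.2]
width: 85.2
grasp_force: 0.0
```

{"method": "step_arm", "body": {
  "series": [
    [[0,0,3,0,0],[0,0,3,0,0],[0,0,3,0,0],[0,0,3,0,0],[0,0,3,0,0]]
  ]
}}

```text
time_s: 10.1
tool_pos: [436.8, 60.0, -5.5]
tcp_rot: [[0.049, 0.999, -0.0], [0.999, -0.049, -0.0], [-0.0, -0.0, -1.0]]
contact_force: [-5.3, 0.8, 1.5]
width: 85.2
grasp_force: 0.0
```

```bash
python3 trk.py
```

```text
n [160, 139] med 0.43
crate bay [-165.5   -4.5] deg 5.28
tool bay [-285.3   -3.9] t 10.2
```

{"method": "step_arm", "body": {
  "series": [
    [[0,1,4,0,0],[0,1,4,0,0],[0,1,4,0,0],[0,1,4,0,0],[0,1,4,0,0]]
  ]
}}

```text
time_s: 10.7
tool_pos: [457.1, 64.0, -5.6]
tcp_rot: [[0.049, 0.999, -0.0], [0.999, -0.049, -0.0], [-0.0, -0.0, -1.0]]
contact_force: [-5.9, -0.7, 2.5]
width: 85.8
grasp_force: 0.0
```

{"method": "step_arm", "body": {
  "series": [
    [[0,0,4,0,0],[0,0,4,0,0],[0,0,4,0,0],[0,0,4,0,0],[0,0,4,0,0]]
  ]
}}

```text
time_s: 11.2
tool_pos: [477.1, 63.0, -5.6]
tcp_rot: [[0.049, 0.999, -0.0], [0.999, -0.049, 0.0], [-0.0, -0.0, -1.0]]
contact_force: [-5.1, 0.7, 2.1]
width: 85.5
grasp_force: 0.0
```

```bash
python3 trk.py
```

```text
n [113, 125] med 0.51
crate bay [-126.5   -2.6] deg 2.41
tool bay [-245.     0.8] t 11.3
```

{"method": "step_arm", "body": {
  "series": [
    [[0,0,4,0,0],[0,0,4,0,0],[0,0,4,0,0],[0,0,4,0,0],[0,0,4,0,0]]
  ]
}}

```text
time_s: 11.8
tool_pos: [496.6, 62.0, -5.7]
tcp_rot: [[0.049, 0.999, -0.001], [0.999, -0.049, 0.0], [-0.0, -0.001, -1.0]]
contact_force: [-5.4, 0.1, 2.4]
width: 85.4
grasp_force: 0.0
```

{"method": "step_arm", "body": {
  "series": [
    [[0,-1,4,0,0],[0,-1,4,0,0],[0,0,4,0,0],[0,0,4,0,0],[0,0,4,0,0]]
  ]
}}

```text
time_s: 12.3
tool_pos: [516.5, 59.1, -5.7]
tcp_rot: [[0.049, 0.999, -0.001], [0.999, -0.049, 0.0], [0.0, -0.001, -1.0]]
contact_force: [-4.8, -0.2, 1.8]
width: 85.1
grasp_force: 0.0
```

```bash
python3 trk.py
```

```text
n [86, 86] med 0.66
crate bay [-89.   -3.7] deg 4.65
tool bay [-205.4   -1.4] t 12.4
```

```bash
cat > ov.py <<'E'
import sys; from h import *; import cv2
q=np.load("q.npy");ims=[]
for c in ("side","scene"):
    im=cv2.resize(imaging.capture(c)[100:280,230:430,::-1],None,fx=2,fy=2,interpolation=cv2.INTER_CUBIC) if 0 else cv2.resize(imaging.capture(c)[110:260,260:393,::-1],None,fx=3,fy=3,interpolation=cv2.INTER_CUBIC)
    ims.append(im)
cv2.imwrite(sys.argv[1],cv2.hconcat(ims))
E
python3 ov.py pics/p2.png
```

```text
(no output)
```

View pics/p2.png

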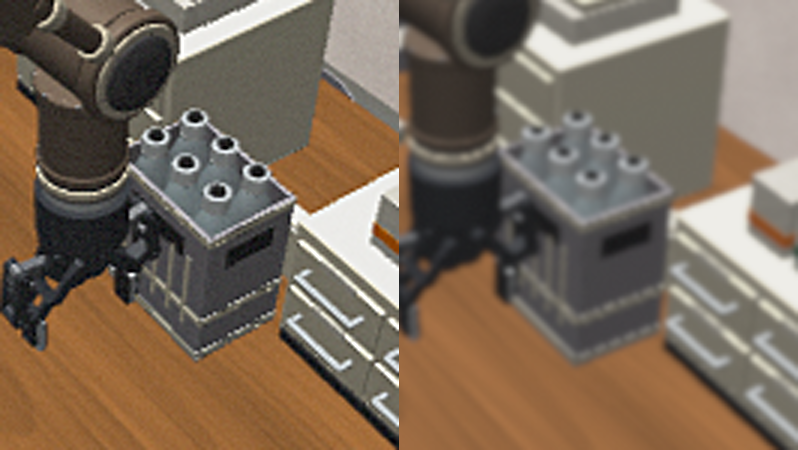

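Run:
```python
from h import *
b=np.load("bay.npy");q=np.load("q.npy")
z=lambda l:[(260+(a+.5)/3-.5,110+(v+.5)/3-.5) for a,v in l]
L=[(-45,-65,0),(45,-65,0),(-45,-65,150),(45,-65,150)]
q,r=fit([(cam("side"),L,z([(198,358),(276,315),(210,244),(294,200)])),(cam("scene"),L,z([(179,363),(266,328),(193,222),(271,188)]))],[625,50,0])
print(np.round(r,1).tolist()); c,s=np.cos(b[2]),np.sin(b[2]); print(np.array([[c,s],[-s,c]])@(q[:2]-b[:2]),np.degrees(q[2]-b[2]))
```

```text
[[-0.1, 1.0], [-0.4, 0.3], [0.6, -0.9], [0.7, -1.6], [0.1, 0.7], [-1.0, 0.4], [-2.4, -0.1], [1.7, -0.3]]
[-85.57159187  -4.6518178 ] 1.0041660063501097
```

The crate stands about 40 mm short of the plate and nearly square, about 1° by the corner fit. The feature tracker had drifted because the hand hides part of the crate. Pushing home.

{"method": "step_arm", "body": {
  "series": [
    [[0,0,4,0,0],[0,0,4,0,0],[0,0,4,0,0],[0,0,4,0,0],[0,0,4,0,0]]
  ]
}}

```text
time_s: 13.0
tool_pos: [536.1, 58.1, -5.7]
tcp_rot: [[0.049, 0.999, -0.002], [0.999, -0.049, 0.0], [-0.0, -0.002, -1.0]]
contact_force: [-4.7, 0.2, 2.0]
width: 85.7
grasp_force: 0.0
```

{"method": "step_arm", "body": {
  "series": [
    [[0,0,3,0,0],[0,0,3,0,0],[0,0,3,0,0],[0,0,2,0,0],[0,0,2,0,0]]
  ]
}}

```text
time_s: 13.5
tool_pos: [549.3, 57.4, -5.7]
tcp_rot: [[0.049, 0.999, -0.001], [0.999, -0.049, 0.0], [-0.0, -0.001, -1.0]]
contact_force: [-4.3, 0.2, 0.8]
width: 85.4
grasp_force: 0.0
```

{"method": "step_arm", "body": {
  "series": [
    [[0,0,1,0,0],[0,0,1,0,0],[0,0,1,0,0],[0,0,1,0,0],[0,0,1,0,0]]
  ]
}}

```text
time_s: 14.0
tool_pos: [554.2, 57.2, -5.7]
tcp_rot: [[0.049, 0.999, -0.001], [0.999, -0.049, 0.0], [-0.0, -0.001, -1.0]]
contact_force: [-5.1, 1.4, 2.4]
width: 85.2
grasp_force: 0.0
```

{"method": "step_arm", "body": {
  "series": [
    [[0,0,1,0,0],[0,0,1,0,0],[0,0,0.5,0,0],[0,0,0.5,0,0],[0,0,0,0,0]]
  ]
}}

```text
time_s: 14.5
tool_pos: [557.3, 57.0, -5.7]
tcp_rot: [[0.049, 0.999, -0.001], [0.999, -0.049, 0.0], [-0.0, -0.001, -1.0]]
contact_force: [-4.3, 0.7, 1.9]
width: 85.5
grasp_force: 0.0
```

{"method": "step_arm", "body": {
  "series": [
    [[0,0,0.5,0,0],[0,0,0.5,0,0],[0,0,0.5,0,0],[0,0,0.5,0,0],[0,0,0,0,0]]
  ]
}}

```text
time_s: 15.0
tool_pos: [558.1, 56.8, -6.0]
tcp_rot: [[0.049, 0.999, -0.003], [0.999, -0.049, -0.0], [-0.0, -0.003, -1.0]]
contact_force: [-7.9, -0.4, 2.8]
width: 85.4
grasp_force: 0.0
```

{"method": "step_arm", "body": {
  "series": [
    [[0,0,0.5,0,0],[0,0,0.5,0,0],[0,0,0.5,0,0],[0,0,0.5,0,0],[0,0,0,0,0]]
  ]
}}

```text
time_s: 15.5
tool_pos: [558.1, 56.7, -6.5]
tcp_rot: [[0.049, 0.999, -0.007], [0.999, -0.049, -0.0], [-0.001, -0.007, -1.0]]
contact_force: [-9.9, -0.7, 3.8]
width: 85.8
grasp_force: 0.0
```

{"method": "step_arm", "body": {
  "series": [
    [[0,0,-5,0,0],[0,0,-15,0,0],[0,0,-30,0,0],[0,0,-40,0,0],[0,0,-40,0,0]]
  ]
}}

```text
time_s: 16.0
tool_pos: [433.9, 63.2, -4.8]
tcp_rot: [[0.049, 0.999, 0.006], [0.999, -0.049, 0.0], [0.001, 0.006, -1.0]]
contact_force: [-0.5, 0.3, 1.0]
width: 85.3
grasp_force: 0.0
```

{"method": "step_arm", "body": {
  "series": [
    [[0,0,0,-45,0],[0,0,0,-45,0],[0,0,0,-45,0],[0,0,0,-45,0],[0,0,0,0,0]]
  ]
}}

```text
time_s: 16.5
tool_pos: [440.2, 63.5, 182.8]
tcp_rot: [[0.049, 0.999, 0.021], [0.999, -0.049, 0.001], [0.002, 0.021, -1.0]]
contact_force: [1.0, -0.3, -0.5]
width: 85.7
grasp_force: 0.0
```

```bash
python3 -c "
from h import *; b=np.load('bay.npy'); q=place(b,[(-46,-4,0)])[0]; q[2]=b[2]; np.save('q.npy',q)"; python3 trk.py; python3 trk.py; python3 ov.py pics/p3.png
```

```text
n [171, 160] med 0.44
crate bay [-44.8  -6.4] deg 1.03
tool bay [-288.1   -0.7] t 16.6
n [170, 160] med 0.43
crate bay [-44.8  -6.4] deg 1.02
tool bay [-291.3   -1. ] t 16.7
```

View pics/p3.png

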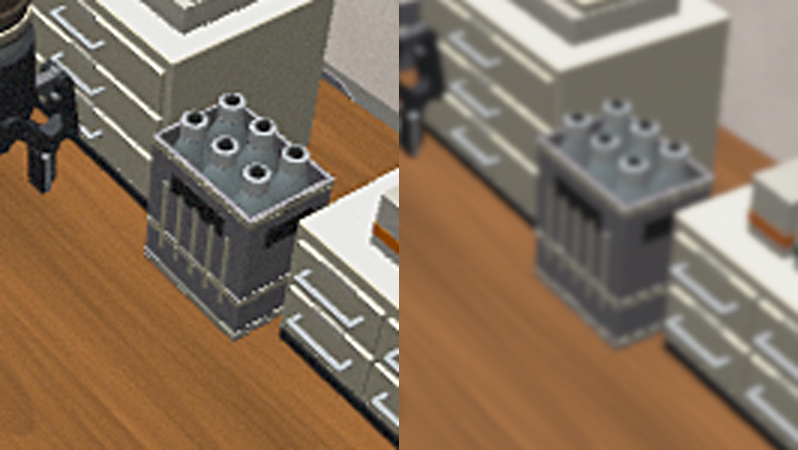

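The crate stands upright and square in the bay: x is about -45 mm, y -6 mm and yaw 1°. The hand is clear at about (40,130) of the side crop. Handing in.

```bash
python3 -c "
from station import order; print(order.job_done())"
```

```text
the job is handed in; nothing more can be done
None
```

The crate is home against the back plate, upright, about 6 mm off the centre line and 1° from square by the last camera check. The hand is clear and the job is handed in; no verdict came back.

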